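# Half-lock safety check on a returned grinder

### The arm

A 6-joint arm with a two-finger parallel gripper is mounted at the origin on the work surface. World frame = base frame: x ahead of the robot, y to its left, z up, the work surface at z = 0. Lengths are in m, angles in rad, forces in N, time in s.
With the tool pointing down it reaches from about 0.35 to 0.925 m from the base axis. Payload 6.4 kg.
Tool frame: the origin (TCP) lies at the very end of the fingers, on their centre line; the grasp point (between the pads) lies 19 mm behind it; y points along the fingers, z is the direction in which the jaws open and shut, and the axes are right-handed (so a half turn about y gives the same grasp; the last joint's range is limited). The gripper opens to 85 mm and grips with 20 to 120 N. Pads are 22 mm wide; open, the fingers measure 114 mm over their backs; the gripper's body (76 mm by 85 mm) begins 54 mm behind the grasp point. The pads swing forward as they close: fully open they stand 13 mm farther back than shut.
Start: joints at [1.153, 0.245, 1.558, -0, 1.339, -0.174], TCP at [0.157, 0.631, 0.231] pointing down, gripper open.
Joint ranges: [-3.13, 3.13], [-1.02, 2.26], [0.13, 2.54], [-0.95, 4.09], [0.21, 2.88], [-2.74, 2.74]. Speed limits (rad/s): [2.57, 2.57, 3.14, 3.14, 3.14, 3.14].

### API

Orientations are given as a rotation vector (axis times angle).
In Python, from bench import r gives the robot as it stands.
- The arm moves only by the tool play_rows, never from a script. Its argument "series" is a list of rows, each an object of numbers: "grip": the closure, from -1 (fully open) to 1 (shut); "dx", "dy", "dz": the shift along the world's x, y, z in cm; "turn": the turn about the world's z in degrees. In form: [{"grip": .., "dx": .., "dy": .., "dz": .., "turn": ..}, ...]. A call has 1 to 10 rows; each row is the pose to reach, as a shift and turn from the pose measured when the call began; what a row does not reach only later rows make up. A row lasts 1/8 s, in which the tool goes at most 62.5 mm and 10.7 degrees, less where a joint would pass 70% of its speed; a pose out of reach is approached as far as the arm can. A call with a gripper value outside its range is refused whole. The fingers move at their own pace and stop on an object; "squeeze" is the grip in N (left out, the last holds). Time passes only in rows, so rows that repeat a pose let the fingers close. It gives the time, the measured TCP pose, the force and the opening at its end, in the units of the state.
- r.observe(): the state, without advancing time (a new reading comes with each control period).
- r.grab_frame(name): name is "side" or "top" or "wrist"; returns a dict with "pixels" (400x640x3 uint8, blue, green, red), "K" (3x3 intrinsics, pixels), "distortion" ([k1, k2, p1, p2, k3] as OpenCV has them; the pictures are not rectified), "world_to_cam" (4x4, takes a point from world to camera coordinates); the wrist camera has in their place "hand_eye" (4x4, takes a point from camera to tool coordinates, whose origin is the TCP and whose axes are the tool frame's). Camera axes: x right, y down, z forward; pixel columns grow to the right and rows downward; lengths in m; the calibration is good to about 2 mm. A picture is of the moment at which its call begins: read the wrist's pose just before it. There is no depth.
- r.close_job(): hands the job in, once; it reports no verdict.
The state is a dict: "time": time; "joint_pos": joint angles; "joint_vel": joint speeds; "joint_efforts": joint torques, N m; "tcp_pos": TCP position; "tcp_rot": TCP orientation; "ft_force": force on the tool from outside, world axes, zero at the start; "moment": the same for the moment, N m; "gripper_width": opening from 0.0 (shut) to 1.0 (fully open).
Only numpy, scipy, OpenCV 4.12 (cv2) and the standard library are available. Lean on these libraries where they do the work, as an engineer would, in place of code of your own. Each camera call takes 0.05 s, during which the arm holds its last target. There are 200 camera calls.

### The job

A returned spice grinder is standing on the black rubber test mat for its half-lock safety check; the grinder on the cardboard sheet is still waiting. Take the lid that fits the grinder on the mat, drop its lugs through the notches until it is seated on the collar, and turn it clockwise to half way between the entry and the lock, never on into the lock click. Hold it there and finish with the lid still gripped, as its spring would turn it back; leave the other lid, the screwdriver, the tape and the carton where they are.

Things in the scene. Friction and masses are not known exactly. Their poses are not given: they have to be found in the camera images.
- mat: black ribbed rubber test mat, 220 x 200 x 4 mm, fixed; origin at the centre of its underside. The grinder standing on it (centre within 30 mm of the mat's) is the one to check; which one that is changes
- card: brown cardboard sheet, 220 x 200 x 4 mm, fixed; origin at the centre of its underside. The grinder that waits stands on it
- large: the larger of two spice grinders: round steel body, black collar 116 mm in diameter, 150 mm tall, lid off; it does not move. Origin: centre of its underside, on the collar's axis, z up, front (rocker switch) to -x. Two notches, at +x and -x of the collar's mouth, let the lid's lugs in. Its own lid, seated, has its origin 124 mm above this origin; at entry the x axes are parallel, either way round.
- large_mouth (a point): centre of that collar's mouth, level with its flat top, 150 mm above the grinder's origin. The mouth is 84 mm across; the notches are 18 mm wide, reach 7 mm out from its edge and go through the 5 mm thick flange. On the top a white dot marks each notch (entry); a white bar 80 degrees clockwise of it, seen from above, marks the lock.
- large_interlock (a joint): sprung interlock ring inside that collar, pushed by the lid's lugs: turn of the lid from entry less about 0.11 rad (0 = not pushed). The lid turns freely for 7 degrees, then against this spring (about 0.12 N m at half way), which turns it back if let go; from about 50 degrees it meets the detent, at 80 degrees it clicks. Anticlockwise it is stopped at entry.
- large_lid: the larger lid, loose, grey plastic, about 140 g, fits the larger grinder only. Origin: centre of its underside, standing on the bench, z up. Disc 102 mm in diameter, 26 to 32 mm above the origin, which rests on the collar's top when seated. Below it a round plug, 80 mm (2 mm play all round in the mouth), tapering over the lowest 12 mm to 70 mm. Two lugs at +x and -x.
- large_lid_bar (a point): middle of the straight finger bar on top of that lid, 44 mm above its origin; the bar runs along the lid's x axis, 60 mm long, 16 mm wide, from 32 to 56 mm above the origin. The lugs lie under the bar's two ends: 93 mm from tip to tip, 11 mm wide, 13.5 to 19.5 mm above the origin; a half turn of the lid makes no difference.
- small: the smaller of two spice grinders: round steel body, black collar 100 mm in diameter, 135 mm tall, lid off; it does not move. Origin: centre of its underside, on the collar's axis, z up, front (rocker switch) to -x. Two notches, at +x and -x of the collar's mouth, let the lid's lugs in. Its own lid, seated, has its origin 109 mm above this origin; at entry the x axes are parallel, either way round.
- small_mouth (a point): centre of that collar's mouth, level with its flat top, 135 mm above the grinder's origin. The mouth is 68 mm across; the notches are 18 mm wide, reach 7 mm out from its edge and go through the 5 mm thick flange. On the top a white dot marks each notch (entry); a white bar 80 degrees clockwise of it, seen from above, marks the lock.
- small_interlock (a joint): sprung interlock ring inside that collar, pushed by the lid's lugs: turn of the lid from entry less about 0.11 rad (0 = not pushed). The lid turns freely for 7 degrees, then against this spring (about 0.12 N m at half way), which turns it back if let go; from about 50 degrees it meets the detent, at 80 degrees it clicks. Anticlockwise it is stopped at entry.
- small_lid: the smaller lid, loose, grey plastic, about 110 g, fits the smaller grinder only. Origin: centre of its underside, standing on the bench, z up. Disc 86 mm in diameter, 26 to 32 mm above the origin, which rests on the collar's top when seated. Below it a round plug, 64 mm (2 mm play all round in the mouth), tapering over the lowest 12 mm to 54 mm. Two lugs at +x and -x.
- small_lid_bar (a point): middle of the straight finger bar on top of that lid, 44 mm above its origin; the bar runs along the lid's x axis, 50 mm long, 16 mm wide, from 32 to 56 mm above the origin. The lugs lie under the bar's two ends: 77 mm from tip to tip, 11 mm wide, 13.5 to 19.5 mm above the origin; a half turn of the lid makes no difference.
- screwdriver: bystander: screwdriver with a black handle, 200 mm long, lying on the bench; leave it
- tape: bystander: roll of brown tape lying flat, 92 mm in diameter, 48 mm high; leave it
- carton: bystander: small white carton, 75 x 130 x 50 mm; leave it
Mind the look-alikes: they are no part of the job. Leave any green look-alike of the small_lid alone.

How it is judged:
On the way:
1. the lid that fits the grinder on the mat is seated in its collar (((horizontal distance between large and mat below 0.08 m and z of large_lid in the frame of large between 0.121 and 0.127 m and horizontal distance between large_lid and large below 0.005 m and angle between large_lid's own z axis and vertical below 0.09 rad) or (horizontal distance between small and mat below 0.08 m and z of small_lid in the frame of small between 0.106 and 0.112 m and horizontal distance between small_lid and small below 0.005 m and angle between small_lid's own z axis and vertical below 0.09 rad))), for 0.1 s.
At the end, for the whole second after the job is handed in: The right lid is seated in the collar of the grinder on the mat (height within 3 mm, centre 5 mm, level 5 degrees), turned 30 to 50 degrees clockwise from entry (half way is 40), still and gripped by the fingers (over 8 N); the other lid is within 20 mm of its start (((horizontal distance between large and mat below 0.08 m and z of large_lid in the frame of large between 0.121 and 0.127 m and horizontal distance between large_lid and large below 0.005 m and angle between large_lid's own z axis and vertical below 0.09 rad and angle between the x axis of large_lid and the x axis of large, either way round between 0.52 and 0.88 rad and contact force between the fingers and large_lid above 8 N and linear speed of large_lid below 0.02 m/s and angular speed of large_lid below 1 rad/s and distance of small_lid from where it was at the start of the episode below 0.02 m) or (horizontal distance between small and mat below 0.08 m and z of small_lid in the frame of small between 0.106 and 0.112 m and horizontal distance between small_lid and small below 0.005 m and angle between small_lid's own z axis and vertical below 0.09 rad and angle between the x axis of small_lid and the x axis of small, either way round between 0.52 and 0.88 rad and contact force between the fingers and small_lid above 8 N and linear speed of small_lid below 0.02 m/s and angular speed of small_lid below 1 rad/s and distance of large_lid from where it was at the start of the episode below 0.02 m))); the arm keeps its last pose, push and grip.
It fails at once if the lid is turned into the lock click (over 65 degrees) while seated ((horizontal distance between large and mat below 0.08 m and z of large_lid in the frame of large between 0.121 and 0.127 m and horizontal distance between large_lid and large below 0.005 m and angle between large_lid's own z axis and vertical below 0.09 rad and angle between the x axis of large_lid and the x axis of large, either way round above 1.13 rad) or (horizontal distance between small and mat below 0.08 m and z of small_lid in the frame of small between 0.106 and 0.112 m and horizontal distance between small_lid and small below 0.005 m and angle between small_lid's own z axis and vertical below 0.09 rad and angle between the x axis of small_lid and the x axis of small, either way round above 1.13 rad)).
It fails at once if the lid of the waiting grinder is moved by more than 20 mm ((horizontal distance between large and mat below 0.08 m and distance of small_lid from where it was at the start of the episode above 0.02 m) or (horizontal distance between small and mat below 0.08 m and distance of large_lid from where it was at the start of the episode above 0.02 m)).
It fails at once if the screwdriver, tape or carton is moved by more than 20 mm (distance of any of screwdriver, tape, carton from where it was at the start of the episode above 0.02 m).
It also fails if it takes over 48 s, if anything falls off the work surface, if the arm or the gripper's body presses on something with over 40 N, if the wrist force passes 120 N, or if a joint passes its speed limit or range.

## Working session

There is one attempt and no reset: what is moved stays moved. The work goes in short steps, Python scripts to look and compute and a tool call to move; the robot and the scene stay as the last step left them, time stands still between calls to the robot, and variables do not carry over. Pictures are saved under pics/ and viewed, about 8 in all and at most 12, crops included, and the job is handed in when it is done.

Besides the shell and the picture viewer there is one more tool, called after ">>>" as a command line: name --argument value ..., lists and objects as JSON in quotes. play_rows: Moves the arm, as the interface text tells. Its arguments: {"type":"object","properties":{"series":{"type":"array","items":{"type":"object","properties":{"grip":{"type":"number"},"dx":{"type":"number"},"dy":{"type":"number"},"dz":{"type":"number"},"turn":{"type":"number"}}}},"squeeze":{"type":"number"}},"required":["series"]}

```bash
mkdir -p pics
cat > h.py <<'E'
import numpy as np, cv2
from scipy.spatial.transform import Rotation as R
from bench import r
def grab(n):
    s=r.observe(); f=r.grab_frame(n); K=np.array(f["K"]);D=np.array(f["distortion"],float)
    if n=="wrist":
        T=np.eye(4);T[:3,:3]=R.from_rotvec(s["tcp_rot"]).as_matrix();T[:3,3]=s["tcp_pos"]
        C=T@np.array(f["hand_eye"])
    else: C=np.linalg.inv(np.array(f["world_to_cam"]))
    return np.array(f["pixels"]),K,D,C
def cast(px,z,K,D,C):
    u=cv2.undistortPoints(np.array(px,float).reshape(-1,1,2),K,D).reshape(-1,2)
    d=np.c_[u,np.ones(len(u))]@C[:3,:3].T
    return C[:3,3]+d*((z-C[2,3])/d[:,2])[:,None]
def proj(P,K,D,C):
    W=np.linalg.inv(C); return cv2.projectPoints(np.array(P,float).reshape(-1,3),cv2.Rodrigues(W[:3,:3])[0],W[:3,3],K,D)[0].reshape(-1,2)
E
python3 - <<'E'
from h import *
s=r.observe();print(s)
for n in("top","side"):
    p,K,D,C=grab(n);cv2.imwrite(f"pics/{n}0.png",p);np.savez(f"{n}0.npz",p=p,K=K,D=D,C=C);print(n,C.round(3),K)
E
```

```text
{'time': 0.0, 'joint_pos': array([ 1.15288034e+00,  2.45835405e-01,  1.55905022e+00,  1.02993233e-05,
        1.33872306e+00, -1.74130723e-01]), 'joint_vel': array([-0.00032867,  0.00044317, -0.00055929, -0.00010336, -0.00044086,
        0.00035269]), 'joint_efforts': array([ 9.86677696e-04, -4.29520833e+01, -3.26122212e+01, -3.10388095e-04,
        5.37585016e-03,  4.01676311e-05]), 'tcp_pos': array([0.15666777, 0.63023966, 0.23014723]), 'tcp_rot': array([-1.56423739,  0.19190569, -0.19096467]), 'ft_force': array([ 0.19125402,  0.42969041, -1.27623507]), 'moment': array([-0.00914024, -0.00212062,  0.00860313]), 'gripper_width': 1.0005804780683418}
top [[-0.008 -0.994  0.113  0.403]
 [-1.     0.008 -0.004 -0.016]
 [ 0.003 -0.113 -0.994  1.387]
 [ 0.     0.     0.     1.   ]] [[456.58812324   0.         321.43732501]
 [  0.         456.58812324 194.56452069]
 [  0.           0.           1.        ]]
side [[ 0.923 -0.218  0.318  0.201]
 [-0.386 -0.516  0.765 -0.75 ]
 [-0.002 -0.829 -0.56   0.694]
 [ 0.     0.     0.     1.   ]] [[436.99573258   0.         320.5222827 ]
 [  0.         436.99573258 198.79585795]
 [  0.           0.           1.        ]]
```

View pics/top0.png

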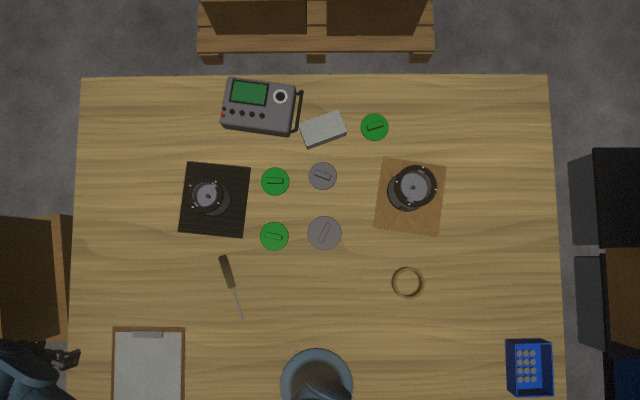

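View pics/side0.png

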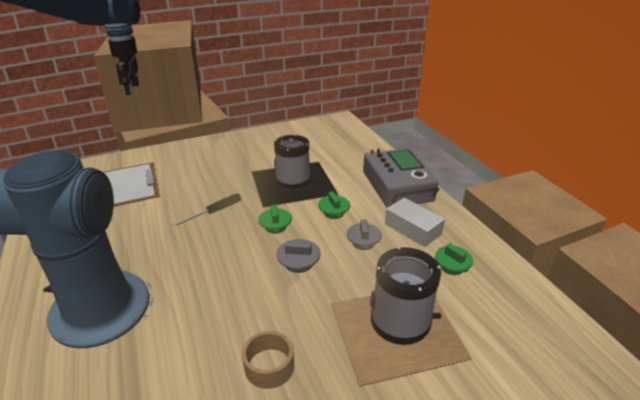

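Candidates for the lid: grey at (322,176), which looks smaller; grey at (324,233), which looks larger; and green look-alikes at (275,181), (274,236) and (375,127). The mat at (214,200) carries what looks like the smaller grinder. I'll measure the sizes to confirm both.

Run:
```python
from h import *
d=np.load("top0.npz");p,K,D,C=[d[k] for k in "pKDC"]
hsv=cv2.cvtColor(p,cv2.COLOR_BGR2HSV)
def near(m,c,rad):
    q=np.zeros(m.shape,np.uint8);cv2.circle(q,c,rad,255,-1);return cv2.bitwise_and(m,q)
grey=cv2.inRange(hsv,(0,0,50),(180,70,255))
for c in((322,176),(324,233)):
    m=near(grey,c,24);cs,_=cv2.findContours(m,0,2);k=max(cs,key=cv2.contourArea)
    (x,y),ax,a=cv2.fitEllipse(k);w=cast([(x,y),(x-ax[0]/2,y),(x+ax[0]/2,y)],.032,K,D,C)
    print("lid",(x,y),ax,w[0].round(4),"dia",np.linalg.norm(w[1]-w[2]).round(4))
for n,c in(("mat",(209,196)),("card",(412,188))):
    a=cv2.resize(p[c[1]-35:c[1]+35,c[0]-35:c[0]+35],(390,390),interpolation=cv2.INTER_CUBIC)
    globals()[n]=a
lid=cv2.resize(p[155:255,300:350],(195,390),interpolation=cv2.INTER_CUBIC)
cv2.imwrite("pics/crop.png",cv2.resize(cv2.convertScaleAbs(np.hstack([mat,lid,card][:2]),alpha=2),None,fx=1.3,fy=1.3))
# dots
for c in((209,196),(412,188)):
    m=near(cv2.inRange(hsv,(0,0,140),(180,70,255)),c,28)
    n,l,st,ce=cv2.connectedComponentsWithStats(m);print(c,[(ce[i].round(1),st[i,4]) for i in range(1,n)])
```

```text
lid (322.17706298828125, 175.52272033691406) (27.233150482177734, 27.745712280273438) [ 0.6153 -0.0241  0.032 ] dia 0.0818
lid (324.0146179199219, 232.58241271972656) (33.13294219970703, 33.43025207519531) [ 0.4444 -0.0282  0.032 ] dia 0.0981
(209, 196) [(array([215., 181.]), np.int32(1)), (array([218., 203.]), np.int32(1))]
(412, 188) [(array([423., 166.]), np.int32(1)), (array([396.5, 181. ]), np.int32(2)), (array([436., 189.]), np.int32(1)), (array([409., 204.]), np.int32(1))]
```

View pics/crop.png

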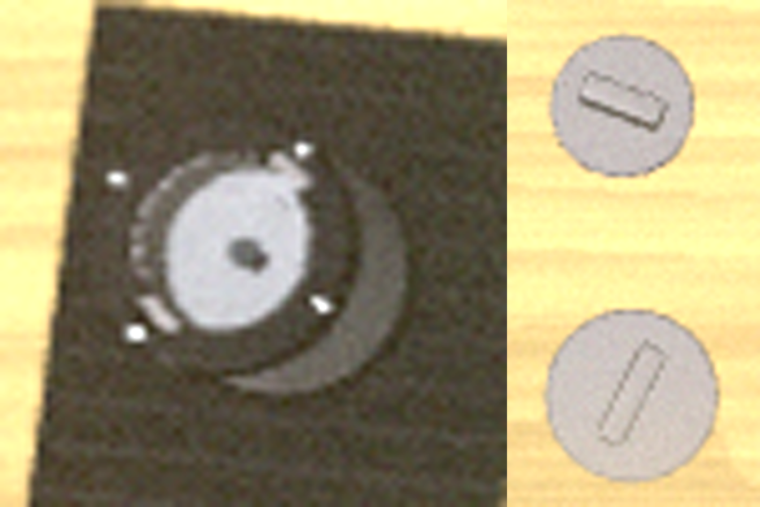

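Run:
```python
from h import *
d=np.load("top0.npz");p,K,D,C=[d[k] for k in "pKDC"]
f=lambda x,y:(174+x/7.243-.4,161+y/7.243-.4)
w=cast([f(303,149),f(135,333),f(320,303),f(117,178)],.139,K,D,C)
print(w.round(4),"dia",np.linalg.norm(w[0]-w[1]),np.linalg.norm(w[2]-w[3]),"c",w[:2].mean(0),w[2:].mean(0))
v=w[0]-w[1];print("entry deg",np.degrees(np.arctan2(v[1],v[0])))
v=w[2]-w[3];print("lock deg",np.degrees(np.arctan2(v[1],v[0])))
g=lambda x,y:(300+(x-507)/5.07-.4,155+y/5.07-.4)
b=cast([g(583,85),g(665,112),g(622,101)],.056,K,D,C);v=b[0]-b[1]
print("bar",b.round(4),np.degrees(np.arctan2(v[1],v[0])))
s=r.observe();print(R.from_rotvec(s["tcp_rot"]).as_matrix().round(3))
```

```text
[[0.5851 0.272  0.139 ]
 [0.515  0.3349 0.139 ]
 [0.5259 0.2644 0.139 ]
 [0.5745 0.3432 0.139 ]] dia 0.09416526768420519 0.09257802252758324 c [0.5500103  0.30341111 0.139     ] [0.55018189 0.30380008 0.139     ]
entry deg -41.89407411381899
lock deg -121.62925531993459
bar [[ 0.6241 -0.0017  0.056 ]
 [ 0.6078 -0.0493  0.056 ]
 [ 0.6145 -0.0243  0.056 ]] 71.14124265838737
[[ 0.97  -0.001  0.241]
 [-0.241 -0.002  0.97 ]
 [-0.    -1.    -0.002]]
```

The small grinder is on the mat: its dots lie on a circle of about 93 mm. So the lid I want is the small grey one at (322,176), with its bar at 71°. I'll go above it with the jaws across the bar.

>>> play_rows --series '[{"grip":-1,"dx":45.7,"dy":-65.4,"dz":-3,"turn":-95},{"grip":-1,"dx":45.7,"dy":-65.4,"dz":-3,"turn":-95},{"grip":-1,"dx":45.7,"dy":-65.4,"dz":-3,"turn":-95},{"grip":-1,"dx":45.7,"dy":-65.4,"dz":-3,"turn":-95},{"grip":-1,"dx":45.7,"dy":-65.4,"dz":-3,"turn":-95},{"grip":-1,"dx":45.7,"dy":-65.4,"dz":-3,"turn":-95},{"grip":-1,"dx":45.7,"dy":-65.4,"dz":-3,"turn":-95},{"grip":-1,"dx":45.7,"dy":-65.4,"dz":-3,"turn":-95},{"grip":-1,"dx":45.7,"dy":-65.4,"dz":-3,"turn":-95},{"grip":-1,"dx":45.7,"dy":-65.4,"dz":-3,"turn":-95}]' --squeeze 60

```text
time: 1.35
tcp_pos: [0.515, 0.1168, 0.2067]
tcp_rot: [-1.034, 1.451, -1.448]
ft_force: [0.1, 0.9, -1.1]
gripper_width: 1.0
```

>>> play_rows --series '[{"grip":-1,"dx":9.95,"dy":-14.1,"dz":-0.7},{"grip":-1,"dx":9.95,"dy":-14.1,"dz":-0.7},{"grip":-1,"dx":9.95,"dy":-14.1,"dz":-0.7},{"grip":-1,"dx":9.95,"dy":-14.1,"dz":-0.7},{"grip":-1,"dx":9.95,"dy":-14.1,"dz":-0.7}]'

```text
invalid input at $.series[0]: expected keys grip, dx, dy, dz, turn
```

```bash
cat >> h.py <<'E'
def ang():
    s=r.observe();z=R.from_rotvec(s["tcp_rot"]).as_matrix()[:,2];return np.degrees(np.arctan2(z[1],z[0]))
E
python3 - <<'E'
from h import *
print(ang(),r.observe()["tcp_pos"])
p,K,D,C=grab("wrist");np.savez("w1.npz",p=p,K=K,D=D,C=C);print(C.round(3))
cv2.imwrite("pics/w1.png",p)
print(proj([(.6145,-.024,.056)],K,D,C))
E
```

```text
-19.032927864907524 [0.51498799 0.11678818 0.20672964]
[[ 0.945 -0.309 -0.106  0.541]
 [-0.327 -0.896 -0.301  0.193]
 [-0.002  0.319 -0.948  0.349]
 [ 0.     0.     0.     1.   ]]
[[443.64775995 274.11407345]]
```

View pics/w1.png

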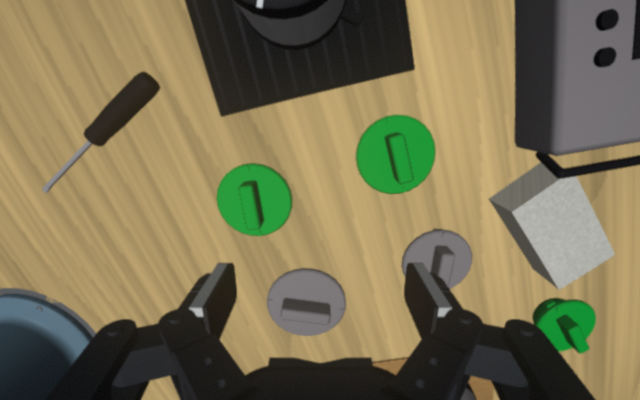

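The picture shows the small grey lid at about (437,258), with its bar at about (444,264). The call was refused because every row needs "turn", so I'll resend it.

>>> play_rows --series '[{"grip":-1,"dx":9.95,"dy":-14.1,"dz":-2.7,"turn":0},{"grip":-1,"dx":9.95,"dy":-14.1,"dz":-2.7,"turn":0},{"grip":-1,"dx":9.95,"dy":-14.1,"dz":-2.7,"turn":0},{"grip":-1,"dx":9.95,"dy":-14.1,"dz":-2.7,"turn":0},{"grip":-1,"dx":9.95,"dy":-14.1,"dz":-2.7,"turn":0}]'

```text
time: 2.02
tcp_pos: [0.6175, -0.0296, 0.1792]
tcp_rot: [-1.032, 1.452, -1.455]
ft_force: [-0.5, 0.1, 0.7]
gripper_width: 1.003
```

Run:
```python
from h import *
print(ang(),r.observe()["tcp_pos"])
p,K,D,C=grab("wrist");np.savez("w2.npz",p=p,K=K,D=D,C=C)
cv2.imwrite("pics/w2.png",p)
print(proj([(.6145,-.024,.056)],K,D,C))
```

```text
-19.313247766764494 [ 0.61746054 -0.02955474  0.17917299]
[[315.43625783 191.74104674]]
```

View pics/w2.png

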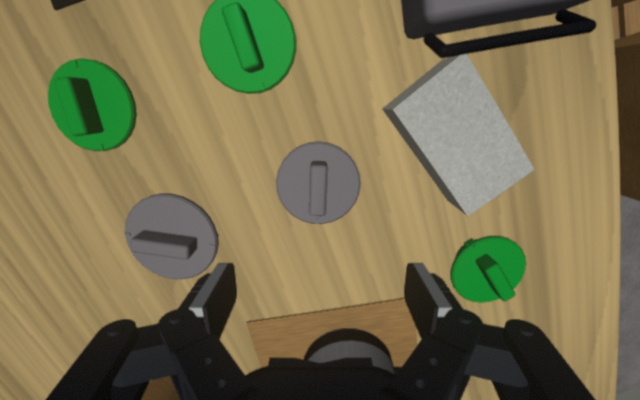

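Run:
```python
from h import *
d=np.load("w2.npz");p,K,D,C=[d[k] for k in "pKDC"]
hsv=cv2.cvtColor(p,cv2.COLOR_BGR2HSV)
q=np.zeros(p.shape[:2],np.uint8);cv2.circle(q,(318,183),60,255,-1)
m=cv2.inRange(hsv,(0,0,0),(180,75,255))&q
k=max(cv2.findContours(m,0,2)[0],key=cv2.contourArea);h=cv2.convexHull(k)
P=cast(h.reshape(-1,2),.031,K,D,C)[:,:2];c,rad=cv2.minEnclosingCircle(P.astype(np.float32));print("disc",c,rad)
w=cast([(318.5,168),(317.5,215)],.056,K,D,C);v=w[0]-w[1];print("bar",w.round(4),w.mean(0),np.linalg.norm(v),np.degrees(np.arctan2(v[1],v[0])))
cv2.imwrite("pics/w2c.png",cv2.convertScaleAbs(cv2.resize(p[135:230,270:366],None,fx=6,fy=6,interpolation=2),alpha=1.8))
```

```text
disc (0.6167678833007812, -0.023978400975465775) 0.042943183332681656
bar [[ 0.6246 -0.0039  0.056 ]
 [ 0.6086 -0.0464  0.056 ]] [ 0.61661335 -0.02512096  0.056     ] 0.04538525580778467 69.34517081080186
```

View pics/w2c.png

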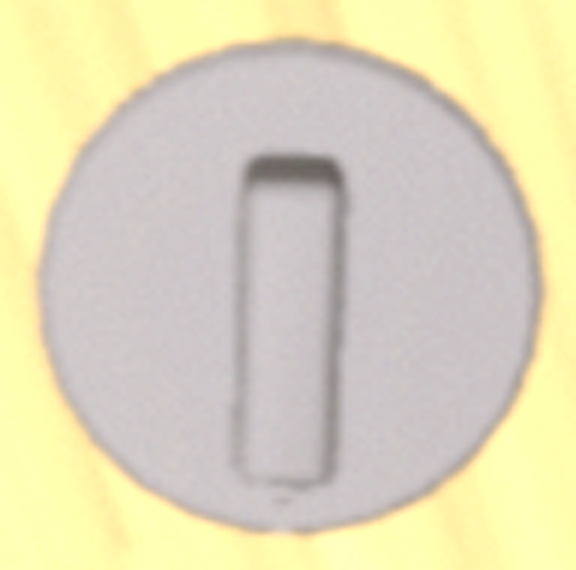

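Disc radius is 43 mm, which confirms the small lid. Its centre is (0.6167, -0.0242) with the bar at 69.5°. I'll descend and grip.

>>> play_rows --series '[{"grip":-1,"dx":-0.08,"dy":0.54,"dz":-6,"turn":-1.2},{"grip":-1,"dx":-0.08,"dy":0.54,"dz":-10,"turn":-1.2},{"grip":-1,"dx":-0.08,"dy":0.54,"dz":-13,"turn":-1.2},{"grip":-1,"dx":-0.08,"dy":0.54,"dz":-14.3,"turn":-1.2},{"grip":-1,"dx":-0.08,"dy":0.54,"dz":-14.3,"turn":-1.2},{"grip":-1,"dx":-0.08,"dy":0.54,"dz":-14.3,"turn":-1.2}]'

```text
time: 2.82
tcp_pos: [0.6178, -0.0235, 0.0384]
tcp_rot: [-1.018, 1.463, -1.47]
ft_force: [0.1, -0.8, 0.3]
gripper_width: 0.999
```

>>> play_rows --series '[{"grip":1,"dx":0,"dy":0,"dz":0,"turn":0},{"grip":1,"dx":0,"dy":0,"dz":0,"turn":0},{"grip":1,"dx":0,"dy":0,"dz":0,"turn":0},{"grip":1,"dx":0,"dy":0,"dz":0,"turn":0},{"grip":1,"dx":0,"dy":0,"dz":0,"turn":0},{"grip":1,"dx":0,"dy":0,"dz":0,"turn":0},{"grip":1,"dx":0,"dy":0,"dz":0,"turn":0},{"grip":1,"dx":0,"dy":0,"dz":0,"turn":0}]' --squeeze 60

```text
time: 3.82
tcp_pos: [0.618, -0.0236, 0.0385]
tcp_rot: [-1.018, 1.463, -1.471]
ft_force: [0.2, -1.4, 3.2]
gripper_width: 0.172
```

The grip sits a little high on the bar, so I'll re-grip about 4 mm lower.

>>> play_rows --series '[{"grip":0.2,"dx":0,"dy":0,"dz":0,"turn":0},{"grip":0.2,"dx":0,"dy":0,"dz":0,"turn":0},{"grip":0.2,"dx":0,"dy":0,"dz":-0.4,"turn":0},{"grip":0.2,"dx":0,"dy":0,"dz":-0.5,"turn":0},{"grip":1,"dx":0,"dy":0,"dz":-0.5,"turn":0},{"grip":1,"dx":0,"dy":0,"dz":-0.5,"turn":0},{"grip":1,"dx":0,"dy":0,"dz":-0.5,"turn":0},{"grip":1,"dx":0,"dy":0,"dz":-0.5,"turn":0},{"grip":1,"dx":0,"dy":0,"dz":-0.5,"turn":0}]' --squeeze 60

```text
time: 4.95
tcp_pos: [0.6179, -0.0236, 0.0335]
tcp_rot: [-1.018, 1.463, -1.471]
ft_force: [0.4, -0.7, -0.4]
gripper_width: 0.175
```

>>> play_rows --series '[{"grip":1,"dx":0,"dy":0,"dz":4,"turn":0},{"grip":1,"dx":0,"dy":0,"dz":9,"turn":0},{"grip":1,"dx":0,"dy":0,"dz":14,"turn":0},{"grip":1,"dx":0,"dy":3,"dz":19,"turn":8},{"grip":1,"dx":-0.5,"dy":8,"dz":22,"turn":18},{"grip":1,"dx":-1,"dy":13,"dz":22,"turn":28},{"grip":1,"dx":-1.5,"dy":18,"dz":22,"turn":38},{"grip":1,"dx":-1.6,"dy":23,"dz":22,"turn":48},{"grip":1,"dx":-1.6,"dy":27,"dz":22,"turn":58},{"grip":1,"dx":-1.6,"dy":28,"dz":22,"turn":68.4}]'

```text
time: 6.2
tcp_pos: [0.6011, 0.2589, 0.2529]
tcp_rot: [-1.492, 0.565, -0.568]
ft_force: [-0.1, 0.1, -1.1]
gripper_width: 0.17
```

>>> play_rows --series '[{"grip":1,"dx":0,"dy":0,"dz":0,"turn":0},{"grip":1,"dx":0,"dy":0,"dz":0,"turn":0}]'

```text
time: 6.45
tcp_pos: [0.6009, 0.2584, 0.2525]
tcp_rot: [-1.493, 0.567, -0.57]
ft_force: [-0.8, 0.1, -1.6]
gripper_width: 0.169
```

Run:
```python
from h import *
s=r.observe();print(ang(),s["tcp_pos"],s["ft_force"],s["gripper_width"])
p,K,D,C=grab("wrist");np.savez("w3.npz",p=p,K=K,D=D,C=C)
cv2.imwrite("pics/w3.png",cv2.convertScaleAbs(p,alpha=1.5))
print(proj([(.55,.3035,.139),(.5851,.272,.139),(.515,.3349,.139),(.5259,.2644,.139),(.5745,.3432,.139)],K,D,C))
```

```text
48.333357752096376 [0.60088178 0.25842577 0.25251074] [-0.7845677   0.12564132 -1.58295414] 0.16888309936732085
[[321.39852332 123.13438382]
 [321.14190473 178.35746968]
 [321.67019973  61.80052439]
 [267.6430333  133.07663694]
 [376.9963516  113.13165379]]
```

View pics/w3.png

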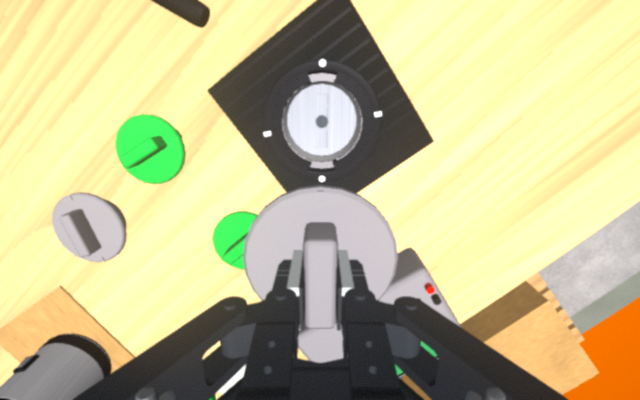

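The dots at (322,63), (322,179), (267,134) and (378,114) match the predictions, and the lid is held level. Next I'll refine the mouth and the lid-in-hand offset from this same frame.

Run:
```python
from h import *
from scipy.optimize import least_squares
d=np.load("w3.npz");p,K,D,C=[d[k] for k in "pKDC"]
hsv=cv2.cvtColor(p,cv2.COLOR_BGR2HSV)
m=cv2.inRange(hsv,(0,0,130),(180,60,255));n,l,st,ce=cv2.connectedComponentsWithStats(m)
pts=[]
for g in((322,63),(322,179),(267,134),(378,114)):
    i=1+np.argmin(np.linalg.norm(ce[1:]-g,axis=1));pts.append(ce[i]);print(ce[i],st[i,4])
w=cast(pts,.139,K,D,C)
for a,b in((0,1),(2,3)):
    v=w[b]-w[a];print("c",w[[a,b]].mean(0).round(4),np.linalg.norm(v).round(4),np.degrees(np.arctan2(v[1],v[0])).round(2))
# lid disc: upper arc points
tcp=r.observe()["tcp_pos"];zd=tcp[2]-.0335+.031
edge=[]
g=cv2.GaussianBlur(p,(3,3),0).astype(float)
for a in np.r_[np.arange(180,222,3),np.arange(318,361,3)]:
    t=np.radians(a);rr=np.arange(55,90,.5);x=320+rr*np.cos(t);y=250+rr*np.sin(t)
    v=cv2.remap(g.astype(np.float32),x.astype(np.float32)[None],y.astype(np.float32)[None],1)[0]
    e=np.linalg.norm(v[4:]-v[:-4],axis=1);k=np.argmax(e)+2;edge.append((x[k],y[k]))
P=cast(edge,zd,K,D,C)[:,:2]
f=least_squares(lambda q:np.hypot(*(P-q).T)-.043,tcp[:2],loss="soft_l1",f_scale=.0005)
print("disc",f.x,"tcp",tcp,"off",f.x-tcp[:2],"res",np.abs(f.fun).round(4)*1e3)
b=cast([(320.5,226),(320.5,326)],tcp[2]-.0335+.056,K,D,C);v=b[0]-b[1];print("bar",np.degrees(np.arctan2(v[1],v[0])),np.linalg.norm(v))
```

```text
[322.1   62.62] 50
[321.42424242 178.42424242] 33
[266.8372093  133.34883721] 43
[377.6097561  113.68292683] 41
c [0.5505 0.3035 0.139 ] 0.0936 -41.96
c [0.5504 0.3035 0.139 ] 0.0938 58.08
disc [0.59973441 0.257099  ] tcp [0.60101059 0.25817308 0.25264797] off [-0.00127618 -0.00107407] res [0.6 0.6 0.3 0.3 0.5 0.4 0.3 0.1 0.1 0.2 0.1 0.3 0.4 0.7 0.6 0.5 0.2 0.3
 0.1 0.1 0.  0.1 0.5 0.3 0.6 0.1 0.4 0.7 0.9]
bar 138.31926075385996 0.053715723332887065
```

>>> play_rows --series '[{"grip":1,"dx":-4.92,"dy":4.64,"dz":-3,"turn":-0.3},{"grip":1,"dx":-4.92,"dy":4.64,"dz":-5,"turn":-0.3},{"grip":1,"dx":-4.92,"dy":4.64,"dz":-6,"turn":-0.3},{"grip":1,"dx":-4.92,"dy":4.64,"dz":-6,"turn":-0.3},{"grip":1,"dx":-4.92,"dy":4.64,"dz":-6,"turn":-0.3}]'

```text
time: 7.12
tcp_pos: [0.5532, 0.3041, 0.194]
tcp_rot: [-1.49, 0.571, -0.577]
ft_force: [-0.5, -1.0, -1.2]
gripper_width: 0.173
```

Run:
```python
from h import *
s=r.observe();print(ang(),s["tcp_pos"],s["ft_force"],s["moment"])
```

```text
47.940887554077364 [0.55321694 0.30406229 0.19404268] [-0.46977341 -1.02233111 -1.23154369] [ 0.08698771 -0.01483991  0.0071571 ]
```

>>> play_rows --series '[{"grip":1,"dx":-0.15,"dy":0.05,"dz":0,"turn":0.1},{"grip":1,"dx":-0.15,"dy":0.05,"dz":-1.5,"turn":0.1},{"grip":1,"dx":-0.15,"dy":0.05,"dz":-3,"turn":0.1},{"grip":1,"dx":-0.15,"dy":0.05,"dz":-3.4,"turn":0.1},{"grip":1,"dx":-0.15,"dy":0.05,"dz":-3.4,"turn":0.1}]'

```text
time: 7.75
tcp_pos: [0.5513, 0.3044, 0.1591]
tcp_rot: [-1.491, 0.571, -0.575]
ft_force: [-0.3, -0.4, -1.5]
gripper_width: 0.172
```

Run:
```python
from h import *
s=r.observe();print(ang(),s["tcp_pos"],s["ft_force"],s["moment"])
```

```text
48.042714107835394 [0.55131615 0.30443879 0.15914024] [-0.26743683 -0.41310491 -1.47432526] [ 0.01654958 -0.003523    0.00752821]
```

No contact yet and within 0.5 mm of target, so I'll lower it gently through the notches to the seat (TCP about 0.1465).

>>> play_rows --series '[{"grip":1,"dx":0.05,"dy":0.02,"dz":-0.3,"turn":0},{"grip":1,"dx":0.05,"dy":0.02,"dz":-0.6,"turn":0},{"grip":1,"dx":0.05,"dy":0.02,"dz":-0.9,"turn":0},{"grip":1,"dx":0.05,"dy":0.02,"dz":-1.1,"turn":0},{"grip":1,"dx":0.05,"dy":0.02,"dz":-1.25,"turn":0},{"grip":1,"dx":0.05,"dy":0.02,"dz":-1.35,"turn":0},{"grip":1,"dx":0.05,"dy":0.02,"dz":-1.35,"turn":0}]'

```text
time: 8.62
tcp_pos: [0.5519, 0.3047, 0.1464]
tcp_rot: [-1.491, 0.57, -0.575]
ft_force: [-3.4, -0.8, 4.7]
gripper_width: 0.171
```

Run:
```python
from h import *
s=r.observe();print(ang(),s["tcp_pos"],s["ft_force"],s["moment"])
```

```text
48.05119794870586 [0.55185691 0.30469971 0.14644195] [-3.44461927 -0.83948167  4.66522444] [-0.30362759  0.60332466 -0.01652296]
```

Contact came at the exact seated height with a light force. I'll turn half of the way and check.

>>> play_rows --series '[{"grip":1,"dx":0.0,"dy":0.0,"dz":-0.07,"turn":-4},{"grip":1,"dx":0.01,"dy":-0.02,"dz":-0.07,"turn":-8},{"grip":1,"dx":0.02,"dy":-0.04,"dz":-0.07,"turn":-12},{"grip":1,"dx":0.02,"dy":-0.05,"dz":-0.07,"turn":-16},{"grip":1,"dx":0.03,"dy":-0.06,"dz":-0.07,"turn":-20},{"grip":1,"dx":0.03,"dy":-0.06,"dz":-0.07,"turn":-20}]' --squeeze 80

```text
time: 9.38
tcp_pos: [0.5524, 0.304, 0.1465]
tcp_rot: [-1.4, 0.838, -0.844]
ft_force: [-2.2, -2.4, 4.7]
gripper_width: 0.171
```

Run:
```python
from h import *
s=r.observe();print(ang(),s["tcp_pos"],s["ft_force"],s["moment"])
```

```text
28.08486913329649 [0.55244403 0.30399132 0.14650597] [-2.16897182 -2.40954277  4.71279341] [-0.38289478  0.58254137 -0.10815836]
```

>>> play_rows --series '[{"grip":1,"dx":0.0,"dy":-0.02,"dz":-0.05,"turn":-4},{"grip":1,"dx":0,"dy":-0.03,"dz":-0.05,"turn":-8},{"grip":1,"dx":0,"dy":-0.04,"dz":-0.05,"turn":-12},{"grip":1,"dx":0,"dy":-0.05,"dz":-0.05,"turn":-16},{"grip":1,"dx":0,"dy":-0.05,"dz":-0.05,"turn":-20},{"grip":1,"dx":0,"dy":-0.05,"dz":-0.05,"turn":-20},{"grip":1,"dx":0,"dy":-0.05,"dz":-0.05,"turn":-20}]' --squeeze 80

```text
time: 10.25
tcp_pos: [0.5523, 0.3037, 0.1466]
tcp_rot: [-1.271, 1.1, -1.106]
ft_force: [-3.3, -0.4, 4.9]
gripper_width: 0.169
```

Run:
```python
from h import *
s=r.observe();print(ang(),s["tcp_pos"],s["ft_force"],s["moment"],s["gripper_width"])
p,K,D,C=grab("wrist");np.savez("w4.npz",p=p,K=K,D=D,C=C)
a=cv2.convertScaleAbs(p,alpha=1.5)
for q in proj([(.5505+.046*np.cos(t),.3035+.046*np.sin(t),.139) for t in np.radians([-42,138,58,238])],K,D,C): cv2.circle(a,tuple(int(v) for v in q),7,(0,0,255),1)
cv2.imwrite("pics/w4.png",a)
p,K,D,C=grab("top");cv2.imwrite("pics/t4.png",p)
```

```text
8.162785037129128 [0.5523309  0.30369386 0.14655237] [-3.31987463 -0.4305719   4.89418521] [-0.20148722  0.68492004 -0.09751749] 0.16906601895035647
```

View pics/w4.png

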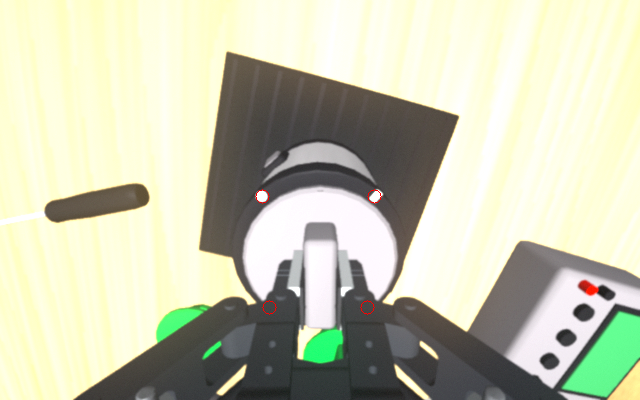

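View pics/t4.png

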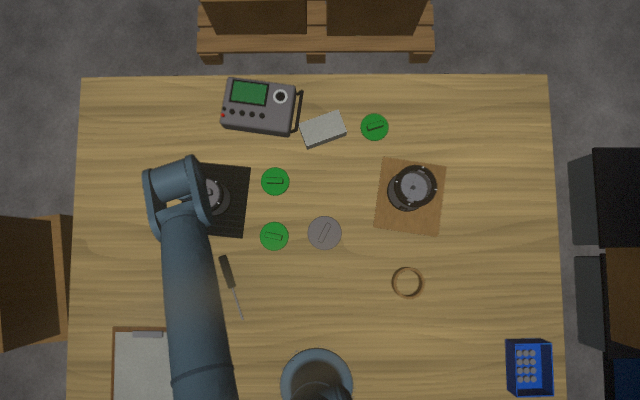

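The picture shows the bar at (320,275), midway between the entry dot (262,196) and the lock bar (376,195). The lid is flush on the collar and gripped, and nothing else has moved. Handing in.

Run:
```python
from h import *
s=r.observe();print(ang(),s["tcp_pos"],s["time"]);print(r.close_job())
```

```text
8.163407608839748 [0.55230739 0.30368655 0.14649147] 10.35
the job is handed in; nothing more can be done
None
```

I put the small grey lid on the small grinder (the one on the mat) and turned it about 40° clockwise. The job was handed in at 10.35 s with the lid still gripped; no verdict is reported.

**Last checks:**
- **Angle:** the tool turned 39.9° clockwise from entry. In the wrist picture the bar lay midway between the entry dot and the lock bar.
- **Seating:** the fingertips stood at 0.1465 m, the height expected for a seated lid. The lid was pressing down lightly, at about 5 N.
- **Grip:** set to 80 N, with the opening steady around the bar.
- **Other objects:** the last top view showed the other lid, screwdriver, tape and carton in place by eye; I did not measure them.

**What went wrong:** one move call was refused because its rows lacked "turn"; I resent it. My first grip sat too high on the bar, so I re-gripped about 5 mm lower before lifting. No check failed or disagreed beyond 1–2 mm.

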